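# Swap the battery pack on the charging rail

### The arm

A 6-joint arm with a two-finger parallel gripper is mounted at the origin on a cart in front of the work surface, level with it; the furniture and walls round the work are solid. World frame = base frame: x ahead of the robot, y to its left, z up, the work surface at z = 0. Lengths are in m, angles in rad, forces in N, time in s.
With the tool pointing down it reaches from about 0.225 to 0.875 m from the base axis. Payload 3.4 kg.
Tool frame: the origin (TCP) lies between the finger pads; the fingertips stand manip.finger_overhang ahead of it and the grasp point (between the pads) lies 11 mm behind it (manip.finger_overhang is the distance from the TCP to the fingertips, in m); z points along the fingers, y is the line along which they close (so a half turn about z gives the same grasp; the last joint's range is limited). The gripper opens to 85 mm and grips with 20 to 120 N. Pads are 22 mm wide; open, the fingers measure 114 mm over their backs; the gripper's body (76 mm by 85 mm) begins 54 mm behind the grasp point. The pads swing forward as they close: fully open they stand 13 mm farther back than shut.
Start: joints at [1.054, 0.276, 1.505, -0, 1.361, -0.121], TCP at [0.222, 0.531, 0.239] pointing down, gripper open.
Joint ranges: [-2.89, 2.89], [-0.75, 2.08], [0.22, 2.7], [-1.18, 4.32], [0.11, 2.71], [-2.7, 2.7]. Speed limits (rad/s): [2.57, 2.57, 3.14, 3.14, 3.14, 3.14].

### API

Orientations are given as [roll, pitch, yaw] about the fixed x, y, z axes, in that order (R = Rz(yaw) Ry(pitch) Rx(roll)).
In Python, from workcell import manip gives the robot as it stands.
- The arm moves only by the tool hand_motion, called after "Request:" as name([rows], argument=value, ...), one row to a line, values as JSON. Schema: {"type":"object","properties":{"moves":{"type":"array","items":{"type":"object","properties":{"tx":{"type":"number"},"ty":{"type":"number"},"tz":{"type":"number"},"rx":{"type":"number"},"ry":{"type":"number"},"rz":{"type":"number"}},"additionalProperties":false},"minItems":1,"maxItems":20},"aperture":{"type":"number"},"grip_n":{"type":"number"},"only":{"type":"string"},"quiet":{"type":"boolean"},"lines":{"type":"string"}},"required":["moves"],"additionalProperties":false}. moves is a list of rows, 1 to 20 of them, each an object with the fields tx, ty, tz (the shift in parts of the range, where 1.0 means 750 mm), rx, ry, rz (a rotation vector in fractions of the full range, 1 being 2 pi rad); a field left out counts as zero; each row is the pose to reach, as a shift and turn from the pose commanded when the call began, along the tool's axes at that moment; what a row does not reach only later rows make up. A row lasts 1/10 s, in which the tool goes at most 0.05 m and 0.15 rad, less where a joint would pass 70% of its speed; a pose out of reach is approached as far as the arm can. aperture is the finger opening in m, set as the call begins (left out keeps the last). The fingers move at their own pace and stop on an object; grip_n is the grip in N (left out, the last holds). Time passes only in rows, so rows that do not move let the fingers close. The tool returns the time, the measured TCP pose, the force, the opening and the grip force at its end. only (a regular expression) keeps the lines of the reply that match it, lines (a string "A,B") keeps lines A to B, and quiet returns only ok. No shift or turn number may pass 1 either way. Input that does not fit is refused with a message, and nothing moves.
- manip.get_obs(): the state, without advancing time (a new reading comes with each control period).
- manip.camera(name): name is "scene" or "top" or "wrist"; returns a dict with "image" (420x560x3 uint8, red, green, blue), "fx", "fy", "cx", "cy" (pixels), "cam_to_world" (4x4, takes a point from camera to world coordinates). Camera axes: x right, y down, z forward; pixel columns grow to the right and rows downward; lengths in m; the calibration is good to about 2 mm. The wrist camera is an equidistant fisheye: a pixel r from the principal point sees the ray r / f radians off the axis. A picture is of the moment at which its call begins. There is no depth.
- manip.hand_in(): hands the job in; it is judged then, once.
The state is a dict: "time_s": time; "qpos": joint angles; "joint_velocities": joint speeds; "effort": joint torques, N m; "ee_pos": TCP position; "tool_rot": TCP orientation; "wrist_force": force on the tool from outside, world axes, zero at the start; "torque": the same for the moment, N m; "opening": finger opening in m; "grasp_force": force on a finger pad.
Only numpy, scipy, OpenCV 4.12 (cv2) and the standard library are available. Lean on these libraries where they do the work, as an engineer would, in place of code of your own. Each camera call takes 0.05 s, during which the arm holds its last target. There are 200 camera calls.

### The job

Swap the battery packs on the charging dock: pull the old pack back off the rail, past the click of its sprung rollers, and set it down flat and right way up inside the red tray. Then slide the new pack from the bench onto the same rail, front first, until the rollers click into its grooves and it is fully home. Do not drop either pack, and leave the other things on the bench where they are.

Things in the scene. Friction and masses are not known exactly. Their poses are not given: they have to be found in the camera images.
- dock: Charging dock, fixed: grey base plate 151 x 108 x 10 mm, from x = -85 (entry side) to +66 mm; origin on the bench under the rail's centre line; packs are pushed on along its +x. A stop block (72 mm wide, 44 high) has its face at x = +54 mm. Two roller housings, 34 mm high, stand at x = 20 to 46, y = 42 to 54 mm on either side.
- rail_nose (a point): Tip of the dock's aluminium T rail (dock x -32, z 20.5 mm; dock's axes). Rail head: 18 x 3.5 mm at the tip, tapering up to 32 x 6.5 mm (17.25 to 23.75 mm above the bench) 22 mm further on; web below it 18 mm wide, starting 13 mm behind the tip. A pack whose front just meets the tip has its origin at dock x = -80 mm.
- rail_home (a point): Where a fully home pack's origin is (dock x +5, y 0, z 10 mm; dock's axes): the pack lies on the plate with axes along the dock's, the rollers in its grooves, its front 1 mm short of the stop. The pack rides on the plate, play 1.25 mm above and below the rail's head, 1.5 mm to each side. Passing the rollers takes about 5 to 15 N, on or off.
- pack_old: The old black tool-battery pack, 96 x 56 x 54 mm (x, y, z), three thumb ridges across the top at the rear up to 57 mm, about 0.35 kg. Origin: centre of its underside. +x is its front, ridges at -x. A T-slot channel runs under it along x, open at the front and below, closed by an 8 mm wall at the rear. At the start it sits home on the dock's rail, held by the rollers.
- pack_new: The new black tool-battery pack, 96 x 56 x 54 mm (x, y, z), three thumb ridges across the top at the rear up to 57 mm, about 0.35 kg. Origin: centre of its underside. +x is its front, ridges at -x. A T-slot channel runs under it along x, open at the front and below, closed by an 8 mm wall at the rear. At the start it stands on the bench, clear of the dock. Otherwise like the old one.
- old_grip (a point): Old pack. Best grip point, 15 mm behind the origin and 32 mm above the underside: pinch across the 56 mm width (y). Grips further forward than the origin foul the dock's roller housings. Same axes as the pack.
- new_grip (a point): New pack. Best grip point, 15 mm behind the origin and 32 mm above the underside: pinch across the 56 mm width (y). Grips further forward than the origin foul the dock's roller housings. Same axes as the pack.
- new_mouth (a point): New pack: centre of the channel's mouth, 48 mm ahead of and 10.5 mm above the origin, pack's axes (the old pack's is alike). Channel: 35 mm wide inside from 6 to 15 mm above the underside; lips below it 6 mm thick with a 21 mm gap. Each side has an upright groove 9 mm wide, 28 mm ahead of the origin, up to 26 mm high; front lower corners bevelled by 6 mm over 12.
- red_tray: Red open tray 130 x 140 x 50 mm (x, y, z), fixed to the bench; walls 2 to 3 mm, floor 2 mm. Origin: centre of its underside. The pack fits inside at any yaw.
- roller_left (a joint): Travel (m) of the sprung steel roller (12 mm diameter, 16 mm tall, 33 mm ahead of the dock's origin) on the dock's +y side: 0 with the rail empty, about 0.001 in a pack's groove, about 0.003 to 0.0035 when it runs on a pack's flat side.
- roller_right (a joint): The same for the roller on the dock's -y side.
- spray_can: Bystander, loose: aerosol can, 66 mm across, 189 mm tall, standing behind the work. Origin: centre of its underside.
- nut_jar: Bystander, loose: grey jar with a black lid, 48 mm across, 74 mm tall. Origin: centre of its underside.
- black_tape: Bystander, loose: roll of black tape lying flat, 62 mm across, 19 mm high. Origin: centre of its underside.
- cell: Bystander, loose: small battery cell lying flat, 15 mm thick, 50 mm long along its y. Origin: centre of its underside.
- marker: Bystander, loose: marker pen lying flat, 17 mm thick, 135 mm long along its y. Origin: centre of its underside.
- screwdriver: Bystander, loose: yellow screwdriver lying flat, 25 mm thick, 164 mm long along its y. Origin: centre of its underside.

How it is judged:
On the way:
1. the old pack is off the rail (horizontal distance between pack_old and dock above 0.12 m), for 0.2 s.
At the end, for the whole second after the job is handed in: Old pack flat on the red tray's floor (within 6 mm, tilt under 0.1 rad), upright, at rest; new pack home on the rail: origin 2 to 7.5 mm along the dock's x, 3 mm sideways, 7 to 14 mm up, aligned within 0.06 rad, at rest, both rollers in its grooves (travel under 2.2 mm) (x of pack_old in the frame of red_tray between -0.06 and 0.06 m and y of pack_old in the frame of red_tray between -0.065 and 0.065 m and z of pack_old in the frame of red_tray below 0.008 m and angle between pack_old's own z axis and vertical below 0.1 rad and linear speed of each of pack_old, pack_new below 0.02 m/s and x of pack_new in the frame of dock between 0.002 and 0.0075 m and y of pack_new in the frame of dock between -0.003 and 0.003 m and z of pack_new in the frame of dock between 0.007 and 0.014 m and angle between the x axis of pack_new and the x axis of dock, either way round below 0.06 rad and angle between pack_new's own z axis and vertical below 0.06 rad and value of joint each of roller_left, roller_right below 0.0022 m); the robot touches nothing.
It fails at once if a pack is dropped (falls faster than 0.6 m/s out of the fingers) ((contact force between the fingers and pack_old below 0.3 N and linear speed of pack_old above 0.6 m/s) or (contact force between the fingers and pack_new below 0.3 N and linear speed of pack_new above 0.6 m/s)).
It fails at once if a bystander is moved more than 3 cm or knocked over (distance of any of spray_can, nut_jar, black_tape, cell, marker, screwdriver from where it was at the start of the episode above 0.03 m or angle between any of spray_can, nut_jar's own z axis and vertical above 0.3 rad).
It also fails if it takes over 72 s, if anything falls off the work surface, if the arm or the gripper's body presses on something with over 40 N, if the wrist force passes 120 N, or if a joint passes its speed limit or range.

## Working session

There is one attempt and no reset: what is moved stays moved. The work goes in short steps, Python scripts to look and compute and a tool call to move; the robot and the scene stay as the last step left them, time stands still between calls to the robot, and variables do not carry over. Pictures are saved under pics/ and viewed, at most 10 in all, crops included, and the job is handed in when it is done.

```bash
ls; mkdir -p pics
```

Run:
```python
from workcell import manip
import cv2,json,numpy as np
for n in("top","scene"):
    c=manip.camera(n); cv2.imwrite(f"pics/{n}0.png",c["image"][:,:,::-1]); print(n,c["fx"],c["fy"],c["cx"],c["cy"],np.round(c["cam_to_world"],4).tolist())
print(manip.get_obs(), manip.finger_overhang)
```

Run:
```python
import cv2
i=cv2.imread("pics/top0.png"); cv2.imwrite("pics/top0b.png",cv2.resize(i,(800,600),interpolation=cv2.INTER_CUBIC))
```

```text
(no output)
```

View pics/top0b.png

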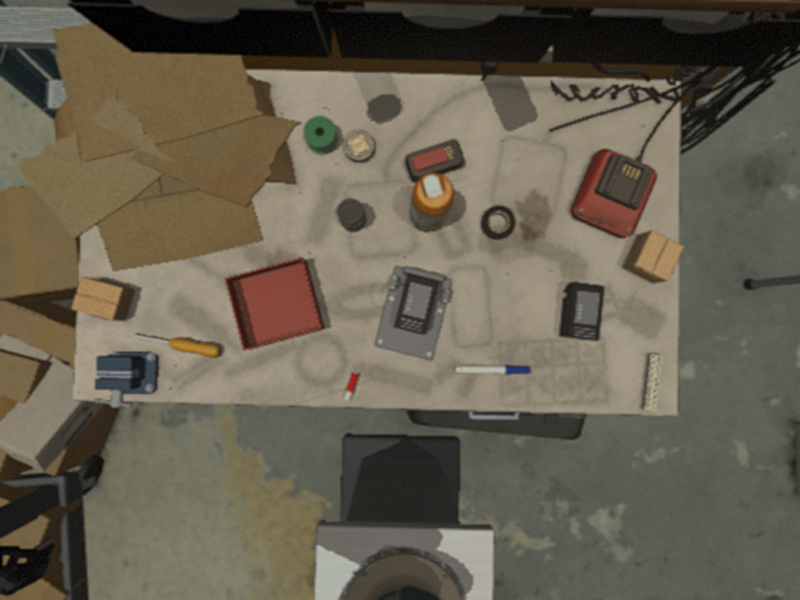

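View pics/scene0.png

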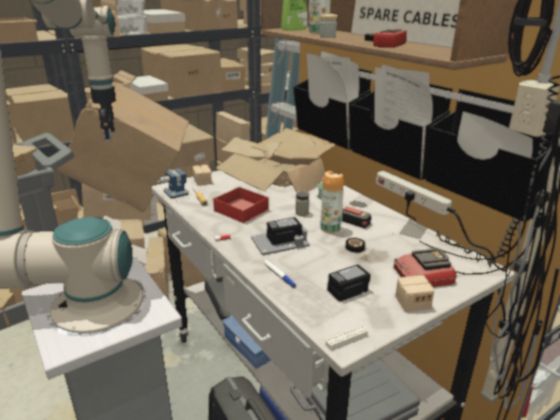

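The top view shows the dock with the old pack at about (414,310), the tray at (275,303), the new pack at (582,311) and the bystanders around them. The scene view agrees. Next I'll zoom in on the dock and packs for precise corners.

Create h.py:
```python
import numpy as np,cv2
from workcell import manip
def ray(c,u,v):
    d=np.array([(u-c["cx"])/c["fx"],(v-c["cy"])/c["fy"],1.]); M=np.array(c["cam_to_world"]); return M[:3,3],M[:3,:3]@d
def at(c,u,v,z):
    o,d=ray(c,u,v); return o+d*(z-o[2])/d[2]
def proj(c,p):
    M=np.linalg.inv(np.array(c["cam_to_world"])); q=M[:3,:3]@np.array(p)+M[:3,3]; return c["fx"]*q[0]/q[2]+c["cx"],c["fy"]*q[1]/q[2]+c["cy"]
```

Run:
```python
from h import *
i=cv2.imread("pics/top0.png")
a=i[178:258,252:322]; b=i[190:245,380:432]
f=lambda x,s:np.clip(cv2.resize(x,None,fx=s,fy=s,interpolation=cv2.INTER_CUBIC).astype(float)*1.8,0,255).astype(np.uint8)
A=f(a,6);B=f(b,6); 
o=np.zeros((480,420+312,3),np.uint8);o[:480,:420]=A;o[:330,420:]=B
for k in range(0,732,60): cv2.putText(o,str(k),(k,478),0,.35,(0,255,255))
cv2.imwrite("pics/crop0.png",o)
c=manip.camera("top");print(proj(manip.camera("scene"),manip.get_obs()["ee_pos"]),proj(c,manip.get_obs()["ee_pos"]))
```

```text
(np.float64(110.05529218448353), np.float64(137.10474406291354)) (np.float64(16.34722497372411), np.float64(370.1736853091124))
```

View pics/crop0.png

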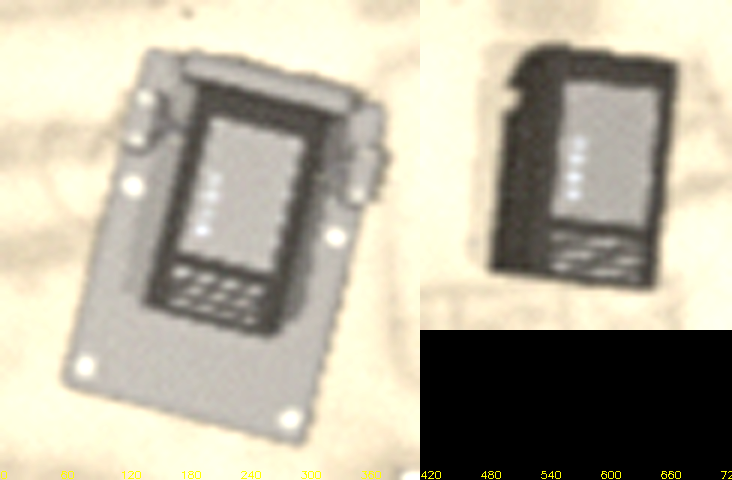

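The crop shows the dock with its entry side toward the robot: plate corners at (66,385), (303,443), (150,50) and (383,103). The old pack's ridges face the robot. The new pack faces the same way, with its top right edge running (678,62) to (655,290). I'll fit the poses from these corners.

Add to h.py:
```python
from scipy.optimize import least_squares
from scipy.spatial.transform import Rotation as Ro
def fit(c,pts,obj,z0,x0):
    # returns x,y,yaw from pixel corners
    def res(s):
        R=Ro.from_euler('z',s[2]).as_matrix(); o=np.array([s[0],s[1],z0])
        return np.ravel([np.subtract(proj(c,R@np.array(q)+o),p) for p,q in zip(pts,obj)])
    r=least_squares(res,x0); return r.x,np.round(r.fun.reshape(-1,2),1).tolist()
def go(p,yaw):
    "print shift and turn in tool axes for TCP target"
    o=manip.get_obs(); R=Ro.from_euler('xyz',o["tool_rot"]); T=Ro.from_euler('xyz',[np.pi,0,yaw])
    print("row",np.round(R.inv().apply(np.array(p)-o["ee_pos"]),4),np.round((R.inv()*T).as_rotvec(),4))
```

Run:
```python
from h import *
c=manip.camera("top")
k=lambda U,V,a,b:((U+.5)/6-.5+a,(V+.5)/6-.5+b)
D=[(66,385),(303,443),(150,50),(383,103)]
d=fit(c,[k(*p,252,178) for p in D],[(-.085,.054,.01),(-.085,-.054,.01),(.066,.054,.01),(.066,-.054,.01)],0,[.5,0,-.25]);print("dock",d)
O=[(148,303),(278,333),(198,85),(325,118)]
print("old",fit(c,[k(*p,252,178) for p in O],[(-.048,.028,.054),(-.048,-.028,.054),(.048,.028,.054),(.048,-.028,.054)],.01,[.5,0,-.25]))
s,yw=d[0][:2],d[0][2];print("home from dock",s+.005*np.array([np.cos(yw),np.sin(yw)]))
N=[(678-420,62),(655-420,290),(490-420,270)]
print("new",fit(c,[k(*p,380,190) for p in N],[(.048,-.028,.054),(-.048,-.028,.054),(-.048,.028,0)],0,[.5,-.3,-.1]))
T=[(227,275),(303,259),(326,328),(247,348)]
print("tray",fit(c,[((u+.5)*.7-.5,(v+.5)*.7-.5) for u,v in T],[(.065,.07,.05),(.065,-.07,.05),(-.065,-.07,.05),(-.065,.07,.05)],0,[.5,.3,.2]))
```

```text
dock (array([ 0.54599653, -0.00496386, -0.21113455]), [[-0.7, 0.3], [0.7, 0.5], [-0.9, -0.9], [1.0, 0.1]])
old (array([ 0.55005041, -0.00567959, -0.20063505]), [[-0.7, 1.1], [0.0, 1.2], [-0.2, -1.0], [1.0, -1.3]])
home from dock [ 0.5508855  -0.00601171]
new (array([ 0.54586418, -0.29830525, -0.08193708]), [[0.4, -0.6], [0.6, 0.2], [-1.0, 0.5]])
tray (array([0.5466693 , 0.23663545, 0.2884675 ]), [[0.2, 1.2], [1.7, -2.2], [-1.1, 0.1], [-0.7, 0.9]])
```

Run:
```python
from h import *
go([.536,-.003,.15],2.935); print(Ro.from_euler('xyz',manip.get_obs()["tool_rot"]).as_matrix().round(3).tolist())
```

```text
row [-0.4957 -0.3709  0.0891] [-0.0008 -0.0002 -0.1891]
[[-0.923, 0.385, -0.0], [0.385, 0.923, -0.001], [0.0, -0.001, -1.0]]
```

Careful with the scale: shifts go in shares of 750 mm and turns go in shares of 2 pi rad. That gives: -0.496 m / 0.75 = -0.6613, 0.05 m / 0.75 = 0.0667, -0.189 rad / 6.2832 = -0.0301.

Request:
hand_motion([
  {"tx": -0.6613, "ty": -0.4947, "rz": -0.0301},
  {"tx": -0.6613, "ty": -0.4947, "rz": -0.0301},
  {"tx": -0.6613, "ty": -0.4947, "rz": -0.0301},
  {"tx": -0.6613, "ty": -0.4947, "rz": -0.0301},
  {"tx": -0.6613, "ty": -0.4947, "tz": 0.0667, "rz": -0.0301},
  {"tx": -0.6613, "ty": -0.4947, "tz": 0.1187, "rz": -0.0301},
  {"tx": -0.6613, "ty": -0.4947, "tz": 0.1187, "rz": -0.0301},
  {"tx": -0.6613, "ty": -0.4947, "tz": 0.1187, "rz": -0.0301},
  {"tx": -0.6613, "ty": -0.4947, "tz": 0.1187, "rz": -0.0301},
  {"tx": -0.6613, "ty": -0.4947, "tz": 0.1187, "rz": -0.0301},
  {"tx": -0.6613, "ty": -0.4947, "tz": 0.1187, "rz": -0.0301},
  {"tx": -0.6613, "ty": -0.4947, "tz": 0.1187, "rz": -0.0301},
  {"tx": -0.6613, "ty": -0.4947, "tz": 0.1187, "rz": -0.0301},
  {"tx": -0.6613, "ty": -0.4947, "tz": 0.1187, "rz": -0.0301},
  {"tx": -0.6613, "ty": -0.4947, "tz": 0.1187, "rz": -0.0301},
  {"tx": -0.6613, "ty": -0.4947, "tz": 0.1187, "rz": -0.0301},
  {"tx": -0.6613, "ty": -0.4947, "tz": 0.1187, "rz": -0.0301},
], aperture=0.085, grip_n=20)

```text
time_s: 1.95
ee_pos: [0.5357, -0.0017, 0.1507]
tool_rot: [3.141, 0.0, 2.936]
wrist_force: [-0.2, 0.5, -0.9]
opening: 0.085
grasp_force: 0.0
```

Run:
```python
from h import *
c=manip.camera("wrist");cv2.imwrite("pics/w1.png",np.clip(c["image"][:,:,::-1]*1.5,0,255).astype(np.uint8))
print(c["fx"],c["cx"],c["cy"],np.round(c["cam_to_world"],4).tolist()); go([.536,-.003,.031],2.935)
```

```text
325.19226210127806 285.3100049544156 203.4639148461343 [[0.205, 0.9319, 0.2991, 0.4592], [0.9788, -0.195, -0.0631, 0.0149], [-0.0005, 0.3057, -0.9521, 0.2845], [0.0, 0.0, 0.0, 1.0]]
row [-0.0004 -0.0012  0.1198] [0.0003 0.0004 0.0015]
```

View pics/w1.png

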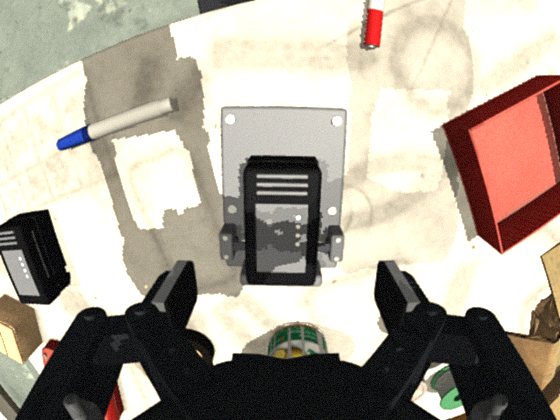

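The wrist view shows the old pack upright in the image, columns 245–320 (centre 283). The plate spans 222–347 (centre 284.5) and the camera axis is at 285, so the pack is aligned between the fingers. Descending and gripping.

In the tool's units: 0.12 m / 0.75 = 0.16, 0.11 m / 0.75 = 0.1467.

Request:
hand_motion([
  {"ty": -0.0013, "tz": 0.0667},
  {"ty": -0.0013, "tz": 0.12},
  {"ty": -0.0013, "tz": 0.1467},
  {"ty": -0.0013, "tz": 0.16},
  {"ty": -0.0013, "tz": 0.16},
  {"ty": -0.0013, "tz": 0.16},
])

```text
time_s: 2.6
ee_pos: [0.5371, -0.0037, 0.0314]
tool_rot: [3.141, 0.002, 2.935]
wrist_force: [0.1, 0.5, 1.2]
opening: 0.0849
grasp_force: 0.0
```

Request:
hand_motion([
  {},
  {},
  {},
  {},
  {},
  {},
  {},
  {},
], aperture=0.04, grip_n=60)

```text
time_s: 3.4
ee_pos: [0.537, -0.0043, 0.0319]
tool_rot: [-3.141, 0.003, 2.935]
wrist_force: [-0.1, -1.0, 5.4]
opening: 0.0553
grasp_force: 64.6
```

In the tool's units: 0.03 m / 0.75 = 0.04, 0.026 m / 0.75 = 0.0347.

Request:
hand_motion([
  {"tx": 0.004},
  {"tx": 0.008},
  {"tx": 0.0133},
  {"tx": 0.0187},
  {"tx": 0.024},
  {"tx": 0.0293},
  {"tx": 0.0347},
  {"tx": 0.04},
])

```text
time_s: 4.2
ee_pos: [0.5098, 0.0018, 0.032]
tool_rot: [3.141, 0.007, 2.935]
wrist_force: [4.3, -1.4, 5.4]
opening: 0.0555
grasp_force: 64.5
```

In the tool's units: 0.102 m / 0.75 = 0.136, -0.1 m / 0.75 = -0.1333.

Request:
hand_motion([
  {"tx": 0.016},
  {"tx": 0.0333},
  {"tx": 0.0507},
  {"tx": 0.0667},
  {"tx": 0.0827},
  {"tx": 0.1},
  {"tx": 0.1173},
  {"tx": 0.136},
  {"tx": 0.136},
  {"tx": 0.136},
  {"tx": 0.136, "tz": -0.0267},
  {"tx": 0.136, "tz": -0.08},
  {"tx": 0.136, "tz": -0.1333},
  {"tx": 0.136, "tz": -0.1333},
])

```text
time_s: 5.6
ee_pos: [0.4075, 0.0234, 0.133]
tool_rot: [3.141, 0.004, 2.935]
wrist_force: [1.4, -0.6, -4.2]
opening: 0.0555
grasp_force: 66.0
```

Run:
```python
from h import *
c=manip.camera("wrist");cv2.imwrite("pics/w2.png",np.clip(c["image"][:,:,::-1]*1.5,0,255).astype(np.uint8))
# tray center (.5467,.2366) yaw .288: pack yaw .288 or .288-pi/2 or current
for y in(.288+np.pi,.288-np.pi/2+np.pi,2.935): go([.5467-.015*np.cos(y-np.pi),.2366-.015*np.sin(y-np.pi),.11],y)
```

```text
row [-0.0809  0.2304  0.0208] [ 0.0005 -0.0005 -0.4948]
row [-0.087   0.2507  0.0208] [-0.000e+00 -7.000e-04  1.076e+00]
row [-0.0791  0.2375  0.0208] [ 0.0003 -0.0006 -0.0003]
```

View pics/w2.png

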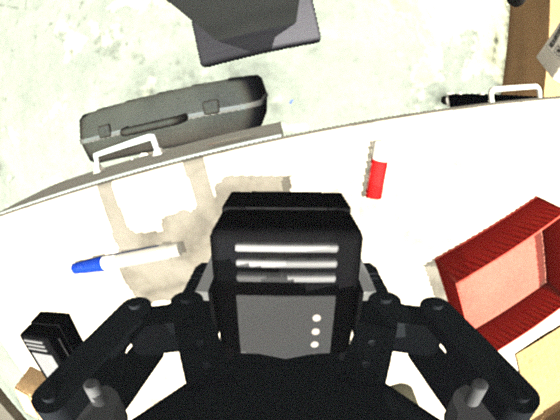

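The pack is held straight: ridges at (285,265), edges vertical, and clear of the dock. Moving over the tray with the tray's yaw.

In the tool's units: 0.23 m / 0.75 = 0.3067, 0.12 m / 0.75 = 0.16, -0.12 rad / 6.2832 = -0.0191.

Request:
hand_motion([
  {"tx": -0.0267, "ty": 0.0533, "tz": -0.0133, "rz": -0.0191},
  {"tx": -0.0467, "ty": 0.1067, "tz": -0.0133, "rz": -0.0382},
  {"tx": -0.0667, "ty": 0.16, "tz": -0.0133, "rz": -0.0573},
  {"tx": -0.0867, "ty": 0.2133, "tz": -0.0133, "rz": -0.0716},
  {"tx": -0.1, "ty": 0.2667, "tz": -0.0133, "rz": -0.0788},
  {"tx": -0.108, "ty": 0.3067, "tz": -0.0133, "rz": -0.0788},
  {"tx": -0.108, "ty": 0.3067, "rz": -0.0788},
  {"tx": -0.108, "ty": 0.3067, "rz": -0.0788},
  {"tx": -0.108, "ty": 0.3067, "rz": -0.0788},
])

```text
time_s: 6.55
ee_pos: [0.5305, 0.2302, 0.1276]
tool_rot: [-3.141, -0.008, -2.854]
wrist_force: [0.6, -0.5, -4.5]
opening: 0.0553
grasp_force: 66.3
```

Run:
```python
from h import *
c=manip.camera("top");i=c["image"][150:270,130:290,::-1];cv2.imwrite("pics/t3.png",np.clip(cv2.resize(i,None,fx=4,fy=4,interpolation=2)*1.5,0,255).astype(np.uint8))
y=.288+np.pi;go([.5467-.015*np.cos(y-np.pi),.2366-.015*np.sin(y-np.pi),.024],y)
```

```text
row [-0.002   0.0017  0.1045] [-0.0002 -0.0052 -0.0006]
```

View pics/t3.png

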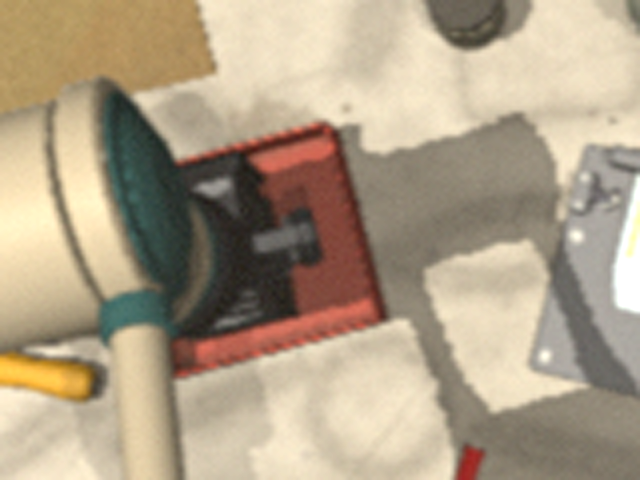

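The pack is over the tray, parallel to its walls; its leftward shift in the image is parallax. Lowering.

In the tool's units: 0.1 m / 0.75 = 0.1333, 0.03 m / 0.75 = 0.04.

Request:
hand_motion([
  {"tx": -0.0027, "ty": 0.0027, "tz": 0.04},
  {"tx": -0.0027, "ty": 0.0027, "tz": 0.08},
  {"tx": -0.0027, "ty": 0.0027, "tz": 0.1067},
  {"tx": -0.0027, "ty": 0.0027, "tz": 0.12},
  {"tx": -0.0027, "ty": 0.0027, "tz": 0.128},
  {"tx": -0.0027, "ty": 0.0027, "tz": 0.1333},
  {"tx": -0.0027, "ty": 0.0027, "tz": 0.1333},
  {"tx": -0.0027, "ty": 0.0027, "tz": 0.1333},
])

```text
time_s: 7.4
ee_pos: [0.5354, 0.2343, 0.0312]
tool_rot: [3.142, 0.002, -2.853]
wrist_force: [-0.5, -0.5, -4.1]
opening: 0.0552
grasp_force: 66.4
```

In the tool's units: 0.004 m / 0.75 = 0.0053, 0.003 m / 0.75 = 0.004.

Request:
hand_motion([
  {"tz": 0.0013},
  {"tz": 0.0027},
  {"tz": 0.004},
  {"tz": 0.0053},
  {"tz": 0.0053},
  {"tz": 0.0053},
])

```text
time_s: 8.0
ee_pos: [0.5347, 0.2341, 0.0262]
tool_rot: [3.142, -0.0, -2.853]
wrist_force: [-0.1, -0.1, -3.9]
opening: 0.0554
grasp_force: 66.4
```

In the tool's units: 0.003 m / 0.75 = 0.004, 0.002 m / 0.75 = 0.0027.

Request:
hand_motion([
  {"tz": 0.0013},
  {"tz": 0.0027},
  {"tz": 0.0027},
  {"tz": 0.004},
  {"tz": 0.004},
])

```text
time_s: 8.5
ee_pos: [0.5351, 0.2342, 0.0248]
tool_rot: [3.142, 0.001, -2.853]
wrist_force: [-1.6, -0.6, 8.1]
opening: 0.0554
grasp_force: 67.9
```

Contact with the floor (force went from −4 to +8 N). Releasing and rising.

In the tool's units: -0.12 m / 0.75 = -0.16, -0.07 m / 0.75 = -0.0933.

Request:
hand_motion([
  {},
  {},
  {},
  {},
  {"tz": -0.04},
  {"tz": -0.0933},
  {"tz": -0.16},
  {"tz": -0.16},
], aperture=0.074)

```text
time_s: 9.3
ee_pos: [0.5395, 0.2356, 0.1503]
tool_rot: [3.141, 0.015, -2.853]
wrist_force: [0.6, 1.0, 0.0]
opening: 0.0741
grasp_force: 0.0
```

Run:
```python
from h import *
y=-.082+np.pi; p=[.5459-.015*np.cos(y-np.pi),-.2983-.015*np.sin(y-np.pi),.15]; go(p,y)
```

```text
row [ 0.1596 -0.5083 -0.0021] [0.0028 0.0144 0.3703]
```

In the tool's units: -0.508 m / 0.75 = -0.6773, 0.16 m / 0.75 = 0.2133, 0.15 rad / 6.2832 = 0.0239.

Request:
hand_motion([
  {"tx": 0.2133, "ty": -0.1333, "rz": 0.0159},
  {"tx": 0.2133, "ty": -0.2, "rz": 0.0239},
  {"tx": 0.2133, "ty": -0.2667, "rz": 0.0318},
  {"tx": 0.2133, "ty": -0.3333, "rz": 0.0398},
  {"tx": 0.2133, "ty": -0.4, "rz": 0.0477},
  {"tx": 0.2133, "ty": -0.4667, "rz": 0.0589},
  {"tx": 0.2133, "ty": -0.5333, "rz": 0.0589},
  {"tx": 0.2133, "ty": -0.6, "rz": 0.0589},
  {"tx": 0.2133, "ty": -0.6773, "rz": 0.0589},
  {"tx": 0.2133, "ty": -0.6773, "rz": 0.0589},
  {"tx": 0.2133, "ty": -0.6773, "rz": 0.0589},
  {"tx": 0.2133, "ty": -0.6773, "rz": 0.0589},
  {"tx": 0.2133, "ty": -0.6773, "rz": 0.0589},
  {"tx": 0.2133, "ty": -0.6773, "rz": 0.0589},
], aperture=0.085)

```text
time_s: 10.7
ee_pos: [0.5249, -0.297, 0.1424]
tool_rot: [3.139, -0.002, 3.06]
wrist_force: [-0.1, 0.1, 0.6]
opening: 0.0849
grasp_force: 0.0
```

Run:
```python
from h import *
c=manip.camera("wrist");cv2.imwrite("pics/w4.png",np.clip(c["image"][:,:,::-1]*1.5,0,255).astype(np.uint8))
c=manip.camera("top");cv2.imwrite("pics/t4.png",c["image"][:,:,::-1])
y=-.082+np.pi; p=[.5459-.015*np.cos(y-np.pi),-.2983-.015*np.sin(y-np.pi),.021]; go(p,y)
```

```text
row [-0.006  -0.0004  0.122 ] [ 0.0014 -0.0012  0.0016]
```

View pics/w4.png

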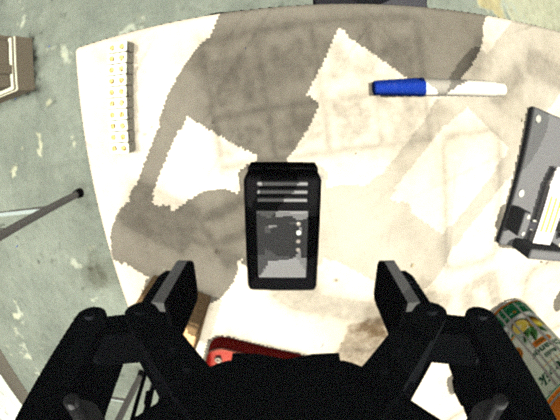

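View pics/t4.png

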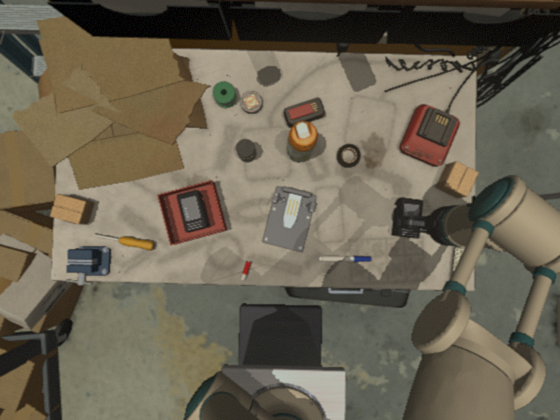

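The old pack lies flat and centred in the tray at (192,212) in the top view. The wrist view shows the new pack at columns 246–318, straight between the fingers. Descending.

In the tool's units: 0.121 m / 0.75 = 0.1613, -0.006 m / 0.75 = -0.008, 0.002 rad / 6.2832 = 0.0003.

Request:
hand_motion([
  {"tx": -0.008, "ty": -0.0013, "tz": 0.0667, "rz": 0.0003},
  {"tx": -0.008, "ty": -0.0013, "tz": 0.12, "rz": 0.0003},
  {"tx": -0.008, "ty": -0.0013, "tz": 0.1467, "rz": 0.0003},
  {"tx": -0.008, "ty": -0.0013, "tz": 0.16, "rz": 0.0003},
  {"tx": -0.008, "ty": -0.0013, "tz": 0.1613, "rz": 0.0003},
  {"tx": -0.008, "ty": -0.0013, "tz": 0.1613, "rz": 0.0003},
])

```text
time_s: 11.4
ee_pos: [0.5324, -0.2997, 0.0234]
tool_rot: [-3.141, 0.002, 3.059]
wrist_force: [-0.4, 0.2, 0.6]
opening: 0.0849
grasp_force: 0.0
```

Request:
hand_motion([
  {},
  {},
  {},
  {},
  {},
  {},
  {},
  {},
], aperture=0.04, grip_n=60)

```text
time_s: 12.2
ee_pos: [0.5326, -0.3004, 0.0239]
tool_rot: [-3.141, 0.003, 3.058]
wrist_force: [-0.3, 1.7, 6.5]
opening: 0.0552
grasp_force: 65.2
```

In the tool's units: -0.1 m / 0.75 = -0.1333, -0.06 m / 0.75 = -0.08.

Request:
hand_motion([
  {"tz": -0.0267},
  {"tz": -0.08},
  {"tz": -0.1333},
  {"tz": -0.1333},
  {"tz": -0.1333},
])

```text
time_s: 12.7
ee_pos: [0.5314, -0.2999, 0.1226]
tool_rot: [-3.141, 0.001, 3.058]
wrist_force: [-0.1, -0.5, -4.3]
opening: 0.0554
grasp_force: 65.2
```

Run:
```python
from h import *
go([.4097,.0224,.11],2.935)
```

```text
row [0.1483 0.3109 0.0124] [-0.0003  0.0006  0.1227]
```

In the tool's units: 0.311 m / 0.75 = 0.4147, 0.29 m / 0.75 = 0.3867, 0.123 rad / 6.2832 = 0.0196.

Request:
hand_motion([
  {"tx": 0.04, "ty": 0.04, "rz": 0.0048},
  {"tx": 0.08, "ty": 0.08, "rz": 0.0095},
  {"tx": 0.12, "ty": 0.1333, "rz": 0.0143},
  {"tx": 0.16, "ty": 0.1867, "rz": 0.0196},
  {"tx": 0.1973, "ty": 0.24, "rz": 0.0196},
  {"tx": 0.1973, "ty": 0.2933, "rz": 0.0196},
  {"tx": 0.1973, "ty": 0.3467, "rz": 0.0196},
  {"tx": 0.1973, "ty": 0.3867, "rz": 0.0196},
  {"tx": 0.1973, "ty": 0.4147, "tz": 0.0067, "rz": 0.0196},
  {"tx": 0.1973, "ty": 0.4147, "tz": 0.016, "rz": 0.0196},
  {"tx": 0.1973, "ty": 0.4147, "tz": 0.016, "rz": 0.0196},
  {"tx": 0.1973, "ty": 0.4147, "tz": 0.016, "rz": 0.0196},
  {"tx": 0.1973, "ty": 0.4147, "tz": 0.016, "rz": 0.0196},
])

```text
time_s: 14.0
ee_pos: [0.41, 0.0216, 0.1099]
tool_rot: [-3.141, -0.001, 2.933]
wrist_force: [0.3, -0.8, -4.6]
opening: 0.0557
grasp_force: 65.6
```

Run:
```python
from h import *
go([.4097,.0224,.0345],2.935)
c=manip.camera("wrist");cv2.imwrite("pics/w5.png",np.clip(c["image"][:,:,::-1]*1.5,0,255).astype(np.uint8))
```

```text
row [0.0004 0.0007 0.0754] [-0.0003 -0.0009 -0.0015]
```

View pics/w5.png

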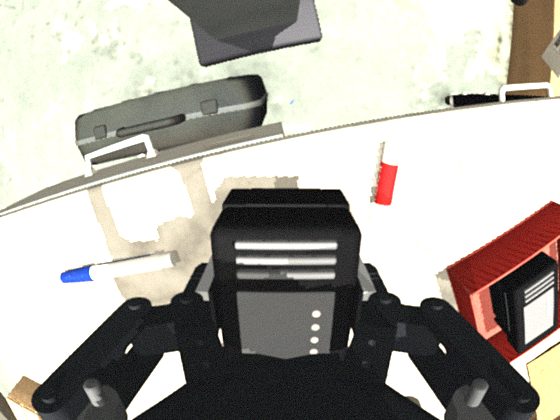

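The new pack sits in the fingers just as the old one did, with its ridges at columns 235–337. Lowering to rail height in front of the dock.

In the tool's units: 0.074 m / 0.75 = 0.0987, 0.068 m / 0.75 = 0.0907, -0.001 rad / 6.2832 = -0.0002.

Request:
hand_motion([
  {"ty": 0.0013, "tz": 0.04, "rz": -0.0002},
  {"ty": 0.0013, "tz": 0.0733, "rz": -0.0002},
  {"ty": 0.0013, "tz": 0.0907, "rz": -0.0002},
  {"ty": 0.0013, "tz": 0.0987, "rz": -0.0002},
  {"ty": 0.0013, "tz": 0.0987, "rz": -0.0002},
  {"ty": 0.0013, "tz": 0.0987, "rz": -0.0002},
  {"ty": 0.0013, "tz": 0.0987, "rz": -0.0002},
])

```text
time_s: 14.75
ee_pos: [0.4114, 0.0232, 0.0371]
tool_rot: [3.141, 0.002, 2.936]
wrist_force: [-0.1, 0.5, -5.0]
opening: 0.0554
grasp_force: 65.6
```

Run:
```python
from h import *
go([.4097,.0224,.0343],2.935); go([.537,-.0043,.0340],2.935)
```

```text
row [ 0.0015 -0.0011  0.0028] [0.0003 0.0022 0.0005]
row [-0.1286 -0.0012  0.0034] [0.0003 0.0022 0.0005]
```

Advance until the tip is well inside the channel (about 80 mm), then check.

In the tool's units: -0.08 m / 0.75 = -0.1067, -0.074 m / 0.75 = -0.0987.

Request:
hand_motion([
  {"ty": -0.0013, "tz": 0.0027},
  {"tx": -0.0133, "ty": -0.0013, "tz": 0.0027},
  {"tx": -0.0267, "ty": -0.0013, "tz": 0.0027},
  {"tx": -0.04, "ty": -0.0013, "tz": 0.0027},
  {"tx": -0.0533, "ty": -0.0013, "tz": 0.0027},
  {"tx": -0.064, "ty": -0.0013, "tz": 0.0027},
  {"tx": -0.0747, "ty": -0.0013, "tz": 0.0027},
  {"tx": -0.0827, "ty": -0.0013, "tz": 0.0027},
  {"tx": -0.0907, "ty": -0.0013, "tz": 0.0027},
  {"tx": -0.0987, "ty": -0.0013, "tz": 0.0027},
  {"tx": -0.1067, "ty": -0.0013, "tz": 0.0027},
  {"tx": -0.1067, "ty": -0.0013, "tz": 0.0027},
])

```text
time_s: 15.95
ee_pos: [0.4899, 0.0058, 0.0344]
tool_rot: [3.141, 0.002, 2.936]
wrist_force: [0.3, 0.2, -4.2]
opening: 0.0554
grasp_force: 65.6
```

Run:
```python
from h import *
go([.537,-.0043,.0340],2.935)
```

```text
row [-0.0482 -0.0003  0.0005] [0.0002 0.0016 0.0007]
```

In the tool's units: -0.042 m / 0.75 = -0.056, -0.038 m / 0.75 = -0.0507.

Request:
hand_motion([
  {"tx": -0.008},
  {"tx": -0.016},
  {"tx": -0.024},
  {"tx": -0.032},
  {"tx": -0.0387},
  {"tx": -0.0453},
  {"tx": -0.0507},
  {"tx": -0.056},
  {"tx": -0.056},
  {"tx": -0.056},
])

```text
time_s: 16.95
ee_pos: [0.5291, -0.0026, 0.0341]
tool_rot: [-3.141, -0.001, 2.936]
wrist_force: [-2.3, -1.1, -2.6]
opening: 0.0552
grasp_force: 66.1
```

In the tool's units: -0.006 m / 0.75 = -0.008, -0.004 m / 0.75 = -0.0053.

Request:
hand_motion([
  {"tx": -0.0027},
  {"tx": -0.0053},
  {"tx": -0.008},
  {"tx": -0.008},
  {"tx": -0.008},
])

```text
time_s: 17.45
ee_pos: [0.5374, -0.0043, 0.0345]
tool_rot: [3.142, 0.004, 2.935]
wrist_force: [2.5, -3.8, -7.0]
opening: 0.0554
grasp_force: 65.6
```

Run:
```python
from h import *
go([.537,-.0043,.0340],2.935)
```

```text
row [ 0.0004 -0.0001  0.0005] [0.0001 0.0036 0.0004]
```

In the tool's units: -0.001 m / 0.75 = -0.0013, -0.0005 m / 0.75 = -0.0007.

Request:
hand_motion([
  {"tx": -0.0007, "tz": 0.0007},
  {"tx": -0.0013, "tz": 0.0007},
  {"tx": -0.0013, "tz": 0.0007},
  {"tx": -0.0013, "tz": 0.0007},
])

```text
time_s: 17.85
ee_pos: [0.5373, -0.0042, 0.0342]
tool_rot: [-3.142, 0.002, 2.936]
wrist_force: [2.6, -5.0, -2.1]
opening: 0.0553
grasp_force: 65.8
```

Request:
hand_motion([
  {"tx": -0.0007},
  {"tx": -0.0013},
  {"tx": -0.0013},
  {"tx": -0.0013},
])

```text
time_s: 18.25
ee_pos: [0.5375, -0.0043, 0.034]
tool_rot: [-3.142, 0.0, 2.936]
wrist_force: [1.1, -4.6, -0.4]
opening: 0.0557
grasp_force: 66.1
```

In the tool's units: -0.0015 m / 0.75 = -0.002, -0.001 m / 0.75 = -0.0013.

Request:
hand_motion([
  {"tx": -0.0007},
  {"tx": -0.0013},
  {"tx": -0.002},
  {"tx": -0.002},
  {"tx": -0.002},
])

```text
time_s: 18.75
ee_pos: [0.5377, -0.0043, 0.034]
tool_rot: [-3.141, -0.002, 2.936]
wrist_force: [-4.0, -3.6, 4.4]
opening: 0.0556
grasp_force: 66.7
```

It now resists, after a forward pull from the rollers, so it appears seated. I'll release, retreat and check against the original picture.

In the tool's units: -0.118 m / 0.75 = -0.1573, -0.07 m / 0.75 = -0.0933.

Request:
hand_motion([
  {},
  {},
  {},
  {},
  {"tz": -0.04},
  {"tz": -0.0933},
  {"tz": -0.1573},
  {"tz": -0.1573},
  {"tz": -0.1573},
], aperture=0.085)

```text
time_s: 19.65
ee_pos: [0.5396, -0.0043, 0.153]
tool_rot: [3.141, 0.003, 2.936]
wrist_force: [-0.7, 0.0, -0.7]
opening: 0.0844
grasp_force: 0.0
```

Run:
```python
from h import *
w=manip.camera("wrist")["image"][:,:,::-1]; a=cv2.imread("pics/w1.png")
b=np.clip(w*1.5,0,255).astype(np.uint8)
f=lambda x:cv2.resize(x[95:295,200:370],None,fx=2.3,fy=2.3,interpolation=2)
cv2.imwrite("pics/cmp.png",np.hstack([f(a),f(b)])); print(manip.get_obs()["ee_pos"])
```

```text
[ 0.53843245 -0.00423749  0.15150303]
```

View pics/cmp.png

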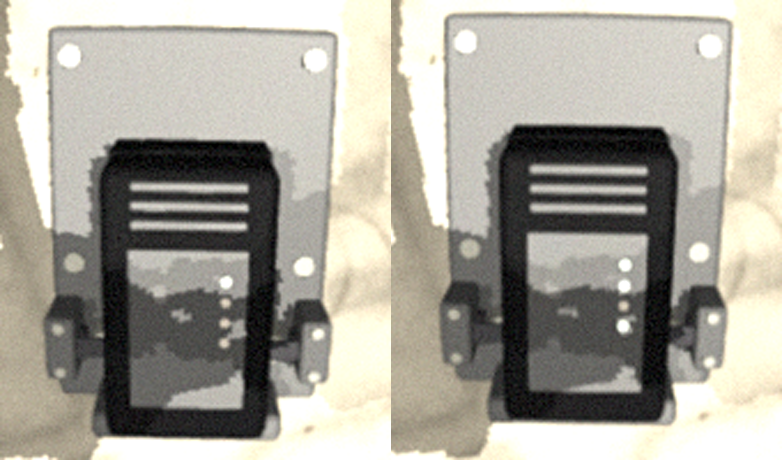

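The new pack matches the old pack's home position: ridges and front edge lie in the same place relative to plate and housings, allowing for about 3 mm of camera shift. Handing in.

```bash
python3 -c "
from workcell import manip
print(manip.hand_in())"
```

```text
the job is handed in; nothing more can be done
None
```

I handed the job in at about 20 s: the old pack is flat in the red tray and the new pack is on the rail at the old pack's home position; no verdict came back, and I judged seating from the images and forces, without reading the rollers.

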